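# Put the hole saw away in the toolbox with the spring-catch lid stay

## Robot

A 6-joint arm with a two-finger parallel gripper is mounted at the origin on the work surface. World frame = base frame: x ahead of the robot, y to its left, z up, the work surface at z = 0. Lengths are in mm, angles in rad, forces in N, time in s.
With the tool pointing down it reaches from about 350 to 775 mm from the base axis. Payload 7.3 kg.
Tool frame: the origin (TCP) lies at the very end of the fingers, on their centre line; the grasp point (between the pads) lies 19 mm behind it; z points along the fingers, y is the line along which they close (so a half turn about z gives the same grasp; the last joint's range is limited). The gripper opens to 92 mm and grips with 3 to 60 N. Pads are 19 mm wide; open, the fingers measure 130 mm over their backs; the gripper's body (75 mm by 190 mm) begins 47 mm behind the grasp point.
Start: joints at [-1.257, 0.342, 1.524, -0, 1.275, -0.146], TCP at [233.003, -470.483, 226.741] pointing down, gripper open.
Joint ranges: [-2.53, 2.53], [-0.77, 2.02], [0.04, 2.7], [-1, 4.14], [0.28, 2.66], [-3.11, 3.11]. Speed limits (rad/s): [2.57, 2.57, 3.14, 3.14, 3.14, 3.14].

## Interface

Orientations are given as [roll, pitch, yaw] about the fixed x, y, z axes, in that order (R = Rz(yaw) Ry(pitch) Rx(roll)).
In Python, from plant import get_obs, vision, workorder gives the robot as it stands.
- The arm moves only by the shell command python3 -m pendant 'ROWS' [OPENING]. ROWS is a JSON object of lists of equal length, an entry for each row: "dp": the shift along the tool's x, y, z in m, a list of three; "rotation": the turn, a rotation vector about the tool's x, y, z in rad, a list of three. A call has 1 to 8 rows; each row is the pose to reach, as a shift and turn from the pose commanded when the call began, along the tool's axes at that moment; what a row does not reach only later rows make up. A row lasts 1/8 s, in which the tool goes at most 62.5 mm and 10.7 degrees, less where a joint would pass 70% of its speed; a pose out of reach is approached as far as the arm can. A call with a gripper value outside its range is refused whole. OPENING is the finger opening in m, from 0 to 0.0918, set as the call begins (- or left out, the last holds). The fingers move at their own pace and stop on an object; the grip force is fixed at half the most. Time passes only in rows, so rows that repeat a pose let the fingers close. It gives the time, the measured TCP pose, the force, the opening and the grip force at its end, in the units of the state.
- get_obs(): the state, without advancing time (a new reading comes with each control period).
- vision.capture(name): name is "scene" or "top" or "wrist"; returns a dict with "pixels" (384x512x3 uint8, red, green, blue), "vfov" (degrees; the focal length in pixels is half the picture's height over the tangent of half this angle, whatever the lens; pixels are square), "cx", "cy" (the principal point, pixels), "dist" ([k1, k2, p1, p2, k3] as OpenCV has them; the pictures are not rectified), "pose" (4x4, takes a point from camera to world coordinates); the wrist camera has in their place "T_tool_cam" (4x4, takes a point from camera to tool coordinates, whose origin is the TCP and whose axes are the flange's). Camera axes: x right, y up, looking along -z (the intrinsics and any distortion apply to the point x, -y, -z); pixel columns grow to the right and rows downward; lengths in mm; the calibration is good to about 2 mm. A picture is of the moment at which its call begins: read the wrist's pose just before it. There is no depth.
- workorder.close_job(): hands the job in; it is judged then, once.
The state is a dict: "time": time; "joint_positions": joint angles; "dq": joint speeds; "tau": joint torques, N m; "tool_pos": TCP position; "tcp_rot": TCP orientation; "contact_force": force on the tool from outside, world axes, zero at the start; "moment": the same for the moment, N m; "grip_width": finger opening in mm; "finger_force": force on a finger pad.
Only numpy, scipy, OpenCV 4.12 (cv2) and the standard library are available. Lean on these libraries where they do the work, as an engineer would, in place of code of your own. Each camera call takes 0.05 s, during which the arm holds its last target. There are 200 camera calls.

## Task

Push the red toolbox's lid up by its front handle until its stay snaps over and holds the lid open by itself, without forcing the lid beyond that and without letting it slam shut. Then stand the loose blue hole saw upright on the floor of the empty middle bay of the toolbox, set down gently, and leave the lid open and everything else on the bench where it is.

Things in the scene. Friction and masses are not known exactly. Their poses are not given: they have to be found in the camera images.
- toolbox: red steel toolbox fixed to the bench, 180 (x) x 380 (y) x 115 mm high, walls 4 mm; origin under its centre, x from front (robot side) to the hinged back, z up. Dividers 45 mm high at y = +-61 mm make three bays; the outer two hold tools up to 70 mm above the bench, the middle is empty. Carries lid and stay.
- bay (a point): centre of the floor of the empty middle bay, 4 mm above the underside of the toolbox; axes as the toolbox. The bay is 172 mm (x) by 119 mm (y) inside.
- hinge (a point): middle of the lid's hinge axis, on the top of the back wall: 90 mm behind the toolbox's origin and 115 mm above it; axes as the toolbox, the hinge axis is its y
- lid (a joint): lid angle, rad: 0 shut, grows as its front rises about the hinge. Steel, 0.45 to 0.85 kg, 186 mm from hinge to front, 394 mm long, skirts reaching 33 mm below the hinge's level when shut, spanner rail inside to 29 mm below it. Lifting at the handle takes 2 to 5 N; let go, it falls shut unless its stay has snapped over. Held open it rests somewhere from 1.25 to 1.68 rad.
- handle (a point): middle of the bow handle on the front of the lid: a steel bar 10 mm thick, 110 mm long (y), 35 mm out from the lid's skirt on two arms, free above and below, 101 mm above the bench when shut. Shut, it is 221 mm in front of and 14 mm below the hinge axis; it swings with the lid and its axes turn with it.
- stay (a point): hinge-side end of the lid stay on the box's left end (+y, 25 mm wide): curved bar on the lid, through a spring catch clamped at an angle no reading shows. Somewhere from 1.16 to 1.60 rad the push needed at the handle jumps to 6 to 11 N, fades away within 0.06 rad (balance point), then the lid is drawn on 0.03 rad and held, right at a hard stop: over 12 N at the handle there bends the stay.
- hole_saw: blue hole saw standing teeth down, 0.14 to 0.26 kg: cup 50 mm across and 47 mm tall, above it a nut 24 mm across to 54 mm, then a round steel shank 11 mm across from 54 to 94 mm; origin at the centre of its underside, z up along the shank. It stands on the left or the right of the toolbox.
- coupling: pipe coupling, dark steel ring 48 mm across and 55 mm tall, standing open end up; bystander; it and the hole saw swap sides between starts; origin at the centre of its underside
- discs: stack of grinding discs 115 mm across, 27 mm tall; bystander; origin at the centre of its underside
- grinder: green angle grinder lying on the bench, 320 mm long; bystander; origin at the centre of its underside
- brush: wire hand brush 240 mm long; bystander; origin at the centre of its underside
- box_section: offcut of square steel tube, 50 x 160 x 50 mm; bystander; origin at the centre of its underside
There are look-alikes about, which are no part of the job. There is more than one size of the hole_saw; the one meant has the size given above.

How it is judged (in metres and radians):
On the way:
1. the lid stays open by itself, untouched and still (value of joint lid above 1.2 rad and velocity of joint lid between -0.05 and 0.05 rad/s and contact force between each of the fingers, the arm and toolbox below 0.1 N), for 0.4 s.
At the end, for the whole second after the job is handed in: The lid is open beyond 1.2 rad, held by its stay alone and still; the hole saw stands upright (within 0.1 rad), released and at rest on the floor of the middle bay (underside within 4 mm of the floor, centre within 63 mm in x and 37 mm in y of the bay's centre); the robot touches nothing (all of step 1 and x of hole_saw in the frame of bay between -0.063 and 0.063 m and y of hole_saw in the frame of bay between -0.037 and 0.037 m and z of hole_saw in the frame of bay below 0.004 m and angle between hole_saw's own z axis and vertical below 0.1 rad and linear speed of hole_saw below 0.02 m/s and contact force between the fingers and hole_saw below 0.05 N).
It fails at once if the lid is forced against the end stop of its stay (over 36 N there, a push of over 12 N at the handle) (contact force between lid_c9 and stay_set_c0 above 36 N).
It fails at once if the lid slams shut (value of joint lid below 0.25 rad and velocity of joint lid below -2 rad/s).
It fails at once if the hole saw is knocked over (angle between hole_saw's own z axis and vertical above 0.7 rad).
It fails at once if the hole saw is dropped (falls freely faster than 0.5 m/s) (contact force between the fingers and hole_saw below 0.05 N and linear speed of hole_saw above 0.5 m/s).
It fails at once if another thing on the bench is shoved more than 30 mm or toppled (distance of any of coupling, discs, grinder, brush, box_section from where it was at the start of the episode above 0.03 m).
It also fails if it takes over 72 s, if anything falls off the work surface, if the arm or the gripper's body presses on something with over 40 N, if the wrist force passes 120 N, or if a joint passes its speed limit or range.

## Working session

There is one attempt and no reset: what is moved stays moved. The work goes in short steps, Python scripts to look and compute and a shell command to move; the robot and the scene stay as the last step left them, time stands still between calls to the robot, and variables do not carry over. Pictures are saved under pics/ and viewed, at most 10 in all, crops included, and the job is handed in when it is done.

```bash
ls; mkdir -p pics; cat > h.py <<'E'
import numpy as np, cv2, pickle
from plant import get_obs, vision, workorder
from scipy.spatial.transform import Rotation as R
def cap(n):
    o=get_obs(); c=vision.capture(n); 
    if 'pose' in c: c['T']=np.array(c['pose'],float)
    else:
        T=np.eye(4);T[:3,:3]=R.from_euler('xyz',o['tcp_rot']).as_matrix();T[:3,3]=o['tool_pos'];
        c['T']=T@np.array(c['T_tool_cam'],float)
    f=192/np.tan(np.radians(c['vfov'])/2); c['K']=np.array([[f,0,c['cx']],[0,f,c['cy']],[0,0,1.]]); c['d']=np.array(c['dist'],float); return c
def ray(c,uv):
    p=cv2.undistortPoints(np.array(uv,float).reshape(-1,1,2),c['K'],c['d']).reshape(-1,2)
    v=np.c_[p[:,0],-p[:,1],-np.ones(len(p))]@c['T'][:3,:3].T
    return c['T'][:3,3],v/np.linalg.norm(v,axis=1)[:,None]
def plane(c,uv,z):
    o,v=ray(c,uv); return o+v*((z-o[2])/v[:,2])[:,None]
def tri(rs):
    A=0;b=0
    for o,v in rs:
        M=np.eye(3)-np.outer(v,v);A=A+M;b=b+M@o
    x=np.linalg.solve(A,b); return x,[np.linalg.norm((np.eye(3)-np.outer(v,v))@(x-o)) for o,v in rs]
def proj(c,P):
    q=(np.atleast_2d(P)-c['T'][:3,3])@c['T'][:3,:3]; q=q*[1,-1,-1]
    return cv2.projectPoints(q,np.zeros(3),np.zeros(3),c['K'],c['d'])[0].reshape(-1,2)
def save(c,n): pickle.dump(c,open(n+'.pkl','wb'))
def load(n): return pickle.load(open(n+'.pkl','rb'))
E
python3 - <<'E'
from h import *
o=get_obs();print({k:np.round(v,3).tolist() for k,v in o.items()})
for n in('scene','top'):
    c=cap(n);save(c,n);print(n,c['vfov'],c['d'],np.round(c['T'],3).tolist())
    cv2.imwrite(f'pics/{n}.png',cv2.resize(c['pixels'][:,:,::-1],(800,600)))
E
```

```text
pics
{'time': 0.0, 'joint_positions': [-1.257, 0.343, 1.525, 0.0, 1.275, -0.146], 'dq': [0.0, -0.0, -0.001, -0.001, -0.001, 0.002], 'tau': [0.001, -43.124, -24.422, 0.072, 0.056, -0.0], 'tool_pos': [232.881, -470.072, 226.042], 'tcp_rot': [-3.14, -0.0, 0.46], 'contact_force': [0.401, 0.043, 0.211], 'moment': [-0.037, -0.023, -0.004], 'finger_force': 0.0, 'grip_width': 91.603}
scene 45.21429905825234 [-0.06370094  0.          0.          0.          0.        ] [[0.573, -0.553, 0.605, 1284.278], [0.82, 0.382, -0.427, -573.798], [0.005, 0.741, 0.672, 988.525], [0.0, 0.0, 0.0, 1.0]]
top 42.532002503290286 [-0.16227066  0.          0.          0.          0.        ] [[0.029, 0.996, -0.085, 365.904], [-0.999, 0.031, 0.014, 1.847], [0.017, 0.084, 0.996, 1549.412], [0.0, 0.0, 0.0, 1.0]]
```

View pics/scene.png

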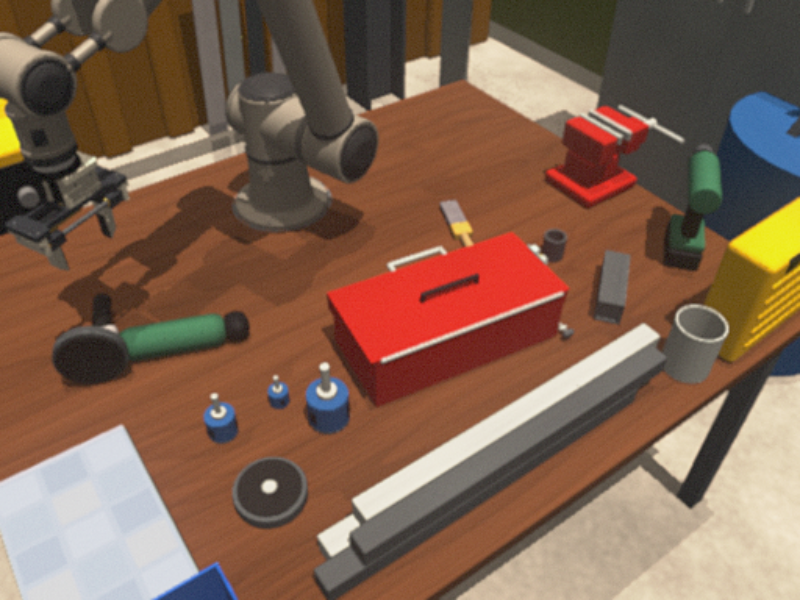

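View pics/top.png

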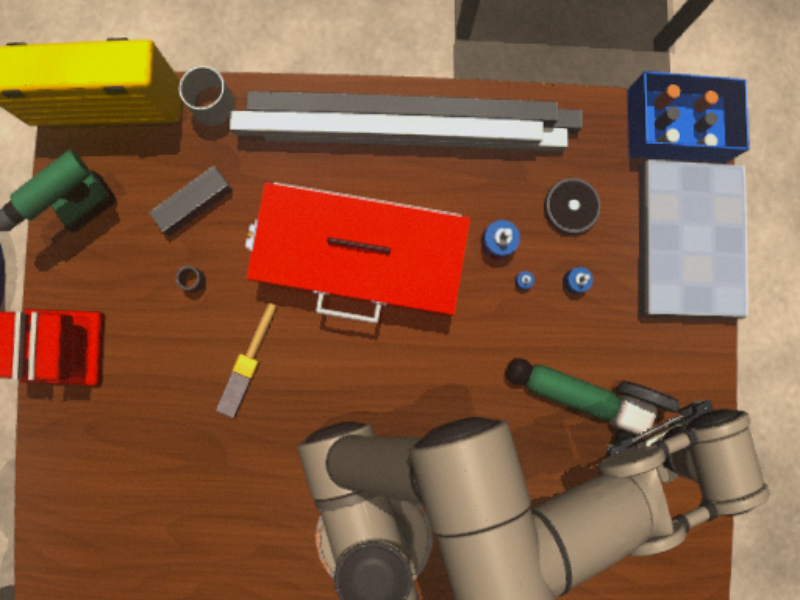

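Scene and top show the box with its white bow handle (top ≈(348,315), scene ≈(417,260)). There are three blue hole saws in top: big (502,238), small (525,281) and medium (580,280). I'll measure their diameters, plus the box corners and handle.

```bash
python3 - <<'E'
from h import *
T=load('top');S=load('scene');P={}
for n,c in(('top',T),('scene',S)):
    im=c['pixels'];hsv=cv2.cvtColor(im,cv2.COLOR_RGB2HSV)
    b=cv2.inRange(hsv,(100,110,40),(125,255,255))
    for k in cv2.findContours(b,0,2)[0]:
        if 30<cv2.contourArea(k)<1500:
            (u,v),r=cv2.minEnclosingCircle(k); a=plane(c,[[u-r,v],[u+r,v],[u,v]],25)
            print(n,'blue',round(u),round(v),'px800',round(u*1.5625),round(v*1.5625),'diam',np.linalg.norm(a[0]-a[1]).round(1),a[2].round(1))
    r=cv2.inRange(hsv,(0,180,120),(8,255,255))|cv2.inRange(hsv,(172,180,120),(180,255,255))
    k=max(cv2.findContours(r,0,2)[0],key=cv2.contourArea)
    bx=cv2.boxPoints(cv2.minAreaRect(k)); ap=cv2.approxPolyDP(k,8,True).reshape(-1,2)
    print(n,'red',ap.tolist(),plane(c,ap,115).round(0).tolist())
    x0,x1,y0,y1=(190,260,180,212) if n=='top' else (240,295,150,180)
    cr=cv2.resize(im[y0:y1,x0:x1,::-1],None,fx=5,fy=5,interpolation=2);P[n]=cr
t=T['pixels'][130:200,300:400,::-1]
h=np.zeros((520,800,3),np.uint8)
h[:160,:350]=P['top'];h[:150,400:675]=P['scene'];h[170:520,:500]=cv2.resize(t,None,fx=5,fy=5,interpolation=2)
cv2.imwrite('pics/crop.png',h)
E
```

```text
top blue 336 179 px800 524 279 diam 33.9 [ 525.7 -286.    25. ]
top blue 371 179 px800 579 279 diam 50.6 [ 530.3 -398.    25. ]
top blue 321 152 px800 501 237 diam 70.3 [ 609.1 -237.9   25. ]
top red [[169, 116], [158, 178], [290, 201], [300, 138]] [[689.0, 229.0, 115.0], [503.0, 252.0, 115.0], [447.0, -136.0, 115.0], [634.0, -162.0, 115.0]]
scene blue 124 383 px800 195 598 diam 113.3 [ 780.  -551.8   25. ]
scene blue 140 266 px800 219 415 diam 49.3 [ 513.1 -391.9   25. ]
scene blue 178 250 px800 277 391 diam 32.4 [ 523.2 -286.8   25. ]
scene blue 209 253 px800 327 396 diam 70.3 [ 579.6 -222.5   25. ]
scene blue 502 228 px800 785 356 diam 82.9 [981.1 511.3  25. ]
scene red [[364, 184], [326, 148], [209, 188], [242, 232]] [[680.0, 231.0, 115.0], [495.0, 253.0, 115.0], [446.0, -136.0, 115.0], [634.0, -151.0, 115.0]]
```

View pics/crop.png

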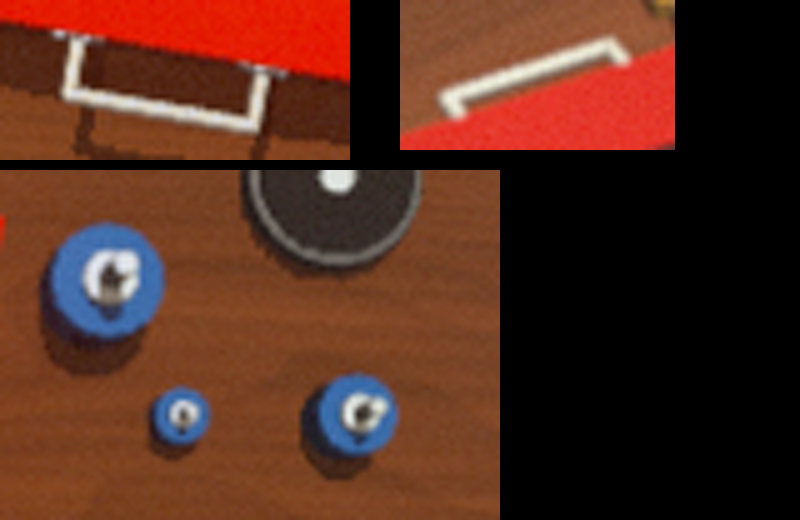

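The medium saw, at top px (371,179) in the 512-wide frame, measures 50.6 mm across. The other two are 34 and 70 mm, so this is the one meant, and the crop confirms it. Next I triangulate the handle ends and the saw.

```bash
python3 - <<'E'
from h import *
T=load('top');S=load('scene')
def t(a,b):
    oT,vT=ray(T,[a]);oS,vS=ray(S,[b]);x,e=tri([(oT,vT[0]),(oS,vS[0])]);return x.round(1),np.round(e,1)
A=t((204,199),(282.4,159));B=t((241,205.2),(249,169.8));print('handle',A,B,np.linalg.norm(A[0]-B[0]))
# lid corners two views
for n,a,b in(('bl',(169,116),(364,184)),('fl',(158,178),(326,148)),('fr',(290,201),(209,188)),('br',(300,138),(242,232))):print(n,t(a,b))
# saw shank top: top crop (380,405)->; scene top of shank 
print('shank top',t((300+379/5,130+(404-170)/5),(214/1.5625,398/1.5625)))
for c in(T,S):
    print(proj(c,[[525,-396,0],[525,-396,94]]))
fl,fr,bl,br=[np.array(x,float) for x in((503,252),(447,-136),(689,229),(634,-162))]
y=(fl-fr+bl-br);print('yaw',np.arctan2(-y[0],y[1]),'hinge~',(bl+br)/2)
E
```

```text
handle (array([447.4, 117.8, 101.4]), array([2.3, 2.3])) (array([431.8,   7.4, 101.2]), array([0.9, 0.9])) 111.49690578666296
bl (array([685.9, 226.3, 122.2]), array([1.5, 1.5]))
fl (array([500.8, 249.6, 120.2]), array([2.1, 2.1]))
fr (array([ 446.9, -136.2,  115.5]), array([0.4, 0.4]))
br (array([ 635.5, -157.5,  120.6]), array([4., 4.]))
shank top (array([ 529.4, -396.4,   90.5]), array([0.7, 0.7]))
[[367.91432468 180.96679746]
 [375.7673655  178.03085993]]
[[141.93636442 275.41570666]
 [135.79533372 252.59063862]]
yaw -0.14153760098916354 hinge~ [661.5  33.5]
```

Checks: the handle is at z = 101 (as given), 111 mm long, with middle (440, 63) and yaw −0.141, which puts the hinge near (658, 31, 115). Close to the base the wrist can only tilt so far, so I'll move to a staging pose in front of the handle and fit a small kinematic model from the readings to plan the tilt.

```bash
cat >> h.py <<'E'
def rel(p,Rm=None,o=None):
    "shift (mm->m) and rotvec in tool axes from present pose to world pose"
    o=o or get_obs(); R0=R.from_euler('xyz',o['tcp_rot'])
    return (R0.inv().apply(np.array(p)-o['tool_pos'])/1000).round(4).tolist(), None if Rm is None else (R0.inv()*Rm).as_rotvec().round(3).tolist()
def log():
    import json;o=get_obs();open('log.jsonl','a').write(json.dumps({k:np.array(o[k]).tolist() for k in('joint_positions','tool_pos','tcp_rot')})+'\n');return o
YAW=-.1415
E
python3 - <<'E'
from h import *
log();print(rel([385,0,300],R.from_euler('xyz',[np.pi,0,YAW])))
E
```

```text
([0.345, -0.3539, -0.0734], [-0.001, 0.0, 0.601])
```

```bash
L="python3 -c 'from h import *;log()'"
python3 -m pendant '{"dp":[[0.043,-0.044,-0.02],[0.086,-0.088,-0.04],[0.129,-0.132,-0.06],[0.172,-0.177,-0.073],[0.216,-0.221,-0.073],[0.259,-0.265,-0.073],[0.302,-0.31,-0.073],[0.345,-0.354,-0.073]],"rotation":[[0,0,0.075],[0,0,0.15],[0,0,0.225],[0,0,0.3],[0,0,0.375],[0,0,0.45],[0,0,0.525],[0,0,0.6]]}' 0
eval $L
python3 -m pendant '{"dp":[[0,0,0],[0,0,0],[0,0,0]],"rotation":[[0.15,0,0],[0.3,0,0],[0.45,0,0]]}'
eval $L
python3 -m pendant '{"dp":[[0,0,0],[0,0,0],[0,0,0]],"rotation":[[0,0.15,0],[0,0.3,0],[0,0.45,0]]}'
eval $L
python3 - <<'E'
from h import *
import json
from scipy.optimize import least_squares
D=[json.loads(l) for l in open('log.jsonl')]
for d in D: print(np.round(d['joint_positions'],3),np.round(d['tool_pos'],0),np.round(d['tcp_rot'],3))
def FK(q,L,s=1):
    Rz=lambda a:R.from_euler('z',a);Ry=lambda a:R.from_euler('y',a)
    h,L2,L3,Lt,a,b,w=L
    r1=Rz(q[0]);r2=r1*Ry(q[1]);r3=r2*Ry(q[2]);r4=r3*Rz(s*q[3]);r5=r4*Ry(q[4]);r6=r5*Rz(q[5]+np.pi/2)
    p=np.array([0,0,h])+r1.apply([0,a,0])+r2.apply([0,0,L2])+r3.apply([b,0,L3])+r5.apply([0,w,Lt])
    return p,r6
for s in(1,-1):
    f=lambda L:np.concatenate([FK(d['joint_positions'],L,s)[0]-d['tool_pos'] for d in D])
    r=least_squares(f,[160,410,410,200,76,0,0]);print(s,r.x.round(1),abs(r.fun).max())
    print([ (R.from_euler('xyz',d['tcp_rot']).inv()*FK(d['joint_positions'],r.x,s)[1]).magnitude().round(3) for d in D])
E
```

```text
time: 1.1
tool_pos: [383.6, -2.9, 299.7]
tcp_rot: [3.141, -0.0, -0.143]
contact_force: [0.7, -1.1, -0.2]
grip_width: 16.1
finger_force: 0.0
time: 1.48
tool_pos: [383.7, -3.8, 300.0]
tcp_rot: [-2.687, -0.002, -0.137]
contact_force: [-0.7, -0.1, -0.9]
grip_width: 0.6
finger_force: 0.0
time: 1.85
tool_pos: [383.5, -5.1, 299.6]
tcp_rot: [-2.649, -0.406, -0.35]
contact_force: [0.6, 0.5, 0.5]
grip_width: 0.3
finger_force: 0.0
[-1.257  0.343  1.525 -0.     1.275 -0.146] [ 233. -470.  226.] [-3.14 -0.    0.46]
[-0.208  0.02   1.724 -0.     1.397  1.506] [384.  -3. 300.] [ 3.141 -0.    -0.143]
[-0.569  0.056  1.774  0.411  1.516  1.073] [384.  -4. 300.] [-2.687e+00 -2.000e-03 -1.370e-01]
[-0.752 -0.212  2.095  0.665  1.184  0.83 ] [384.  -5. 300.] [-2.649 -0.406 -0.35 ]
1 [222.9 506.2 379.6 318.1  76.4  46.5  -0. ] 3.0894398150849156e-10Traceback (most recent call last):
  File "<stdin>", line 15, in <module>
AttributeError: 'float' object has no attribute 'round'
```

```bash
cat >> h.py <<'E'
from scipy.optimize import least_squares
LK=[222.9,506.2,379.6,318.1,76.4,46.5,0]
LO=np.array([-2.53,-.77,.04,-1,.28,-3.11]);HI=np.array([2.53,2.02,2.7,4.14,2.66,3.11])
def FK(q,L=LK):
    Rz=lambda a:R.from_euler('z',a);Ry=lambda a:R.from_euler('y',a)
    h,L2,L3,Lt,a,b,w=L
    r1=Rz(q[0]);r2=r1*Ry(q[1]);r3=r2*Ry(q[2]);r5=r3*Rz(q[3])*Ry(q[4])
    return np.array([0,0,h])+r1.apply([0,a,0])+r2.apply([0,0,L2])+r3.apply([b,0,L3])+r5.apply([0,w,Lt]), r5*Rz(q[5]+np.pi/2)
def IK(p,Rm,q0):
    f=lambda q:np.r_[(FK(q)[0]-p)/100,(FK(q)[1].inv()*Rm).as_rotvec()]
    r=least_squares(f,np.clip(q0,LO+.01,HI-.01),bounds=(LO,HI));return r.x,r.cost
H0=np.array([439.6,62.6,101.]);UX=np.array([np.cos(YAW),np.sin(YAW),0]);UY=np.array([-UX[1],UX[0],0]);Z=np.array([0,0,1.])
HG=H0+221*UX+14*Z
def bar(th): return HG+UX*(-221*np.cos(th)-14*np.sin(th))+Z*(221*np.sin(th)-14*np.cos(th))
def toolR(el,sk):
    "el: angle of finger below horizontal, sk: skew towards +y"
    d=np.cos(el)*(np.cos(sk)*UX+np.sin(sk)*UY)-np.sin(el)*Z
    n=np.cross(UY,d);n/=-np.linalg.norm(n); n=n if n[2]>0 else -n
    return R.from_matrix(np.c_[n,np.cross(d,n),d]),d,n
def tcp(th,el,sk,s=14,off=15.):
    Rm,d,n=toolR(el,sk);return bar(th)-off*n+s*d,Rm,n
E
python3 - <<'E'
from h import *
qn=get_obs()['joint_positions']
for el in(20,30,40,50):
  for sk in(0,20,35,50,65,80):
    p,Rm,n=tcp(0,np.radians(el),np.radians(sk)); best=None
    for q0 in(qn,[-.8,-.2,2.3,1.5,.8,.5],[-.3,0,2.5,3.1,.6,-1.5],[-1,0,2.3,1.5,1.2,0],[-1.2,.3,2.3,1.5,2,0]):
        q,c=IK(p,Rm,q0)
        if best is None or c<best[1]-1e-9: best=(q,c)
    q,c=best;h=FK(q)[0]
    wr=p-318*Rm.as_matrix()[:,2]
    print(el,sk,'cost %.4f'%c,np.round(q,2),'n',n.round(2),'wrist',wr.round(0))
E
```

```text
20 0 cost 0.0019 [ 0.27  1.04  2.7   3.59  1.75 -1.33] n [ 0.34 -0.05  0.94] wrist [152. 104. 191.]
20 20 cost 0.0286 [-0.62  0.84  2.7   2.25  1.32 -1.71] n [ 0.36 -0.05  0.93] wrist [155.   4. 191.]
20 35 cost 0.0006 [-0.78  1.04  2.7   2.    1.44 -1.9 ] n [ 0.4  -0.06  0.91] wrist [179. -66. 191.]
20 50 cost 0.0000 [-0.83  0.88  2.54  1.68  1.24 -1.48] n [ 0.49 -0.07  0.87] wrist [ 220. -127.  192.]
20 65 cost 0.0000 [-0.81  0.81  2.34  1.34  1.22 -0.95] n [ 0.65 -0.09  0.76] wrist [ 274. -175.  194.]
20 80 cost 0.0000 [-0.74  0.79  2.15  1.09  1.31 -0.29] n [ 0.89 -0.13  0.43] wrist [ 337. -207.  199.]
30 0 cost 0.0000 [ 0.15  0.77  2.7   3.4   1.36 -1.48] n [ 0.5  -0.07  0.87] wrist [172. 101. 240.]
30 20 cost 0.0062 [-0.37  0.63  2.7   2.59  1.11 -1.49] n [ 0.52 -0.07  0.85] wrist [174.   9. 240.]
30 35 cost 0.0000 [-0.66  0.77  2.69  2.15  1.2  -1.54] n [ 0.57 -0.08  0.82] wrist [196. -55. 241.]
30 50 cost 0.0000 [-0.75  0.68  2.53  1.7   1.05 -1.1 ] n [ 0.66 -0.09  0.74] wrist [ 234. -112.  242.]
30 65 cost 0.0000 [-0.74  0.65  2.35  1.33  1.08 -0.59] n [ 0.8  -0.11  0.59] wr
[... 646 characters left out ...]
0.0000 [-0.62  0.54  2.17  0.99  1.06  0.21] n [ 0.97 -0.14  0.2 ] wrist [ 353. -157.  293.]
50 0 cost 0.0000 [ 0.06  0.34  2.49  3.49  0.4  -1.73] n [ 0.76 -0.11  0.64] wrist [235.  92. 324.]
50 20 cost 0.0000 [-0.23  0.33  2.53  2.48  0.45 -1.03] n [ 0.78 -0.11  0.62] wrist [237.  24. 325.]
50 35 cost 0.0000 [-0.4   0.34  2.49  1.87  0.54 -0.59] n [ 0.82 -0.12  0.57] wrist [253. -24. 325.]
50 50 cost 0.0000 [-0.5   0.36  2.4   1.43  0.66 -0.22] n [ 0.87 -0.12  0.47] wrist [281. -66. 327.]
50 65 cost 0.0000 [-0.53  0.4   2.28  1.11  0.8   0.13] n [ 0.93 -0.13  0.33] wrist [319. -99. 329.]
50 80 cost 0.0000 [-0.52  0.44  2.15  0.89  0.95  0.46] n [ 0.98 -0.14  0.14] wrist [ 364. -121.  332.]
```

```bash
cat >> h.py <<'E'
def sched(th):
    k=np.clip(th/1.3,0,1); return np.radians(40+28*k),np.radians(38-23*k)
def rows(ths,o=None,**k):
    dp=[];ro=[]
    for t in ths:
        p,Rm,n=tcp(t,*sched(t),**k);a,b=rel(p,Rm,o);dp.append(np.round(a,4).tolist());ro.append(b)
    return dp,ro
E
python3 - <<'E'
from h import *
q=[-.53,.5,2.6,2,.85,-1.1]
G=np.stack(np.meshgrid([-37.5,0,37.5],np.linspace(-95,95,21),[-66,-110,-160]),-1).reshape(-1,3)
for th in np.arange(0,1.65,.15):
    p,Rm,n=tcp(th,*sched(th));qo=q;q,c=IK(p,Rm,q)
    t=UX*np.sin(th)+Z*np.cos(th)
    W=Rm.apply(G)+p-HG; X=W@UX;zz=W[:,2]
    lx=-(-X*np.cos(th)+zz*np.sin(th)); lz=X*np.sin(th)+zz*np.cos(th) # lid frame
    # distance to lid slab x[-190,0], z[-33,8]
    dx=np.maximum(np.maximum(-190-lx,lx),0);dz=np.maximum(np.maximum(-33-lz,lz-8),0)
    print('%.2f'%th,p.round(0),np.round(q,2),'c%.4f'%c,'nt %.2f'%(n@t),'clear %.0f'%np.hypot(dx,dz).min(),'bodyz %.0f'%(W[:,2].min()+115))
p,Rm,n=tcp(0,*sched(0));
pre=p-70*Rm.as_matrix()[:,2]-25*n
print('pre',pre,IK(pre,Rm,[-.53,.5,2.6,2,.85,-1.1]),rel(pre+[0,0,50],Rm))
E
```

```text
0.00 [438.  69.  82.] [-0.56  0.5   2.58  2.01  0.84 -1.03] c0.0000 nt 0.68 clear 15 bodyz 66
0.15 [438.  69. 115.] [-0.49  0.29  2.53  1.86  0.68 -0.69] c0.0000 nt 0.76 clear 22 bodyz 105
0.30 [442.  67. 147.] [-0.42  0.14  2.44  1.58  0.54 -0.25] c0.0000 nt 0.83 clear 29 bodyz 144
0.45 [452.  65. 179.] [-0.34  0.04  2.34  1.18  0.48  0.25] c0.0000 nt 0.88 clear 37 bodyz 182
0.60 [466.  63. 209.] [-0.27 -0.    2.22  0.8   0.5   0.72] c0.0000 nt 0.93 clear 45 bodyz 219
0.75 [484.  60. 236.] [-0.22 -0.    2.09  0.51  0.58  1.06] c0.0000 nt 0.96 clear 53 bodyz 252
0.90 [505.  56. 260.] [-0.17  0.02  1.96  0.33  0.69  1.28] c0.0000 nt 0.99 clear 60 bodyz 283
1.05 [530.  52. 281.] [-0.14  0.07  1.83  0.21  0.8   1.42] c0.0000 nt 1.00 clear 66 bodyz 310
1.20 [558.  47. 297.] [-0.11  0.13  1.68  0.13  0.92  1.51] c0.0000 nt 1.00 clear 71 bodyz 332
1.35 [588.  43. 309.] [-0.1   0.2   1.56  0.1   1.01  1.56] c0.0000 nt 0.99 clear 71 bodyz 348
1.50 [620.  38. 316.] [-0.1   0.26  1.46  0.1   1.05  1.56] c0.0000 nt 0.95 clear 68 bodyz 355
pre [373.54212665  45.33250258 109.61341402] (array([-0.87728957,  0.36010755,  2.7       ,  1.67153802,  0.8600784 ,
       -0.99788272]), np.float64(3.0406016115895737e-06)) ([-0.0798, 0.0171, 0.1248], [0.113, 0.223, -0.318])
```

```bash
python3 - <<'E'
from h import *
o=get_obs();q=o['joint_positions']
for s,off in((-45,45),(-20,32),(14,26),(14,15)):
    p,Rm,n=tcp(0,*sched(0),s=s,off=off);q,c=IK(p,Rm,q);print(p.round(0),np.round(q,2),round(c,5),rel(p,Rm,o))
E
```

```text
[377.  50.  99.] [-0.84  0.41  2.7   1.75  0.86 -1.06] 7e-05 ([-0.102, 0.0387, 0.1771], [0.113, 0.223, -0.318])
[403.  58.  92.] [-0.71  0.46  2.66  1.89  0.86 -1.07] 0.0 ([-0.085, 0.0312, 0.1983], [0.113, 0.223, -0.318])
[430.  71.  74.] [-0.58  0.54  2.61  2.05  0.87 -1.11] 0.0 ([-0.0727, 0.0245, 0.2298], [0.113, 0.223, -0.318])
[438.  69.  82.] [-0.56  0.5   2.58  2.01  0.84 -1.03] 0.0 ([-0.0625, 0.0212, 0.2272], [0.113, 0.223, -0.318])
```

```bash

python3 -m pendant '{"dp":[[-0.014,0.005,0.033],[-0.028,0.01,0.066],[-0.043,0.016,0.099],[-0.057,0.021,0.132],[-0.071,0.026,0.165],[-0.085,0.031,0.198],[-0.085,0.031,0.198],[-0.085,0.031,0.198]],"rotation":[[0.02,0.04,-0.053],[0.04,0.08,-0.106],[0.06,0.12,-0.16],[0.08,0.15,-0.212],[0.1,0.19,-0.265],[0.113,0.223,-0.318],[0.113,0.223,-0.318],[0.113,0.223,-0.318]]}' 0
python3 - <<'E'
from h import *
o=log();print(np.round(o['joint_positions'],2))
for s,off in((14,26),(14,15)):
    p,Rm,n=tcp(0,*sched(0),s=s,off=off);print(rel(p,Rm,o))
c=cap('scene');im=c['pixels']
w=cap('wrist');
a=cv2.resize(im[110:230,170:330,::-1],(800,600),interpolation=2)
h=np.hstack([cv2.resize(im[120:220,190:300,::-1],(400,364)),cv2.resize(w['pixels'][:,:,::-1],(400,300)).repeat(1,0) if 0 else np.vstack([cv2.resize(w['pixels'][:,:,::-1],(400,300)),np.zeros((64,400,3),np.uint8)])])
cv2.imwrite('pics/pre.png',h)
E
```

```text
time: 2.85
tool_pos: [401.8, 58.9, 91.1]
tcp_rot: [-2.65, -0.749, -0.14]
contact_force: [0.2, -0.7, 1.6]
grip_width: 0.7
finger_force: 0.0
[-0.71  0.46  2.66  1.89  0.86 -1.07]
([0.0079, 0.0006, 0.0341], [-0.001, 0.006, -0.001])
([0.0189, 0.0006, 0.034], [-0.001, 0.006, -0.001])
```

View pics/pre.png

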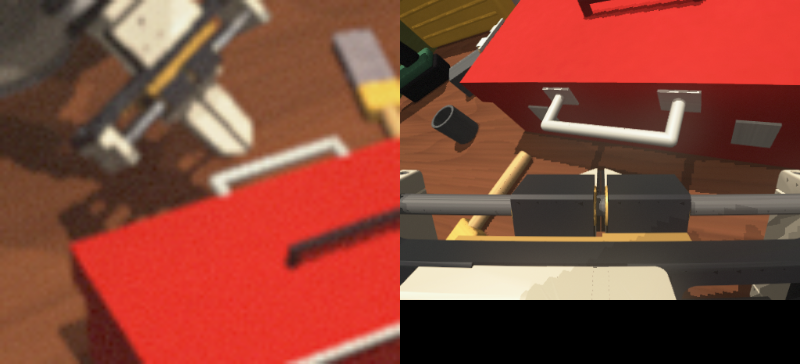

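The scene crop shows the closed fingertips just in front of the bar, and the wrist view agrees: tips near (600,170), bar at (610,130). I'll slide the fingers under the bar and raise them slowly until they touch.

```bash

python3 -m pendant '{"dp":[[0.004,0,0.017],[0.006,0,0.034],[0.01,0,0.034],[0.013,0,0.034],[0.013,0,0.034]],"rotation":[[0,0,0],[0,0,0],[0,0,0],[0,0,0],[0,0,0]]}'
python3 -m pendant '{"dp":[[0.003,0,0],[0.006,0,0],[0.006,0,0]],"rotation":[[0,0,0],[0,0,0],[0,0,0]]}'
python3 - <<'E'
from h import *
o=log();print(rows([.03,.06,.1,.15,.2,.25,.3],o))
E
```

```text
time: 3.58
tool_pos: [434.3, 70.2, 80.2]
tcp_rot: [-2.651, -0.752, -0.139]
contact_force: [0.3, -0.0, 0.5]
grip_width: 0.7
finger_force: 0.0
time: 3.95
tool_pos: [436.4, 70.2, 82.3]
tcp_rot: [-2.652, -0.745, -0.139]
contact_force: [-8.6, -3.5, -2.7]
grip_width: 0.6
finger_force: 4.0
([[0.0051, -0.0012, -0.0034], [0.0094, -0.0034, -0.0079], [0.0154, -0.0063, -0.0137], [0.0232, -0.0097, -0.0207], [0.0314, -0.013, -0.0273], [0.04, -0.016, -0.0335], [0.0488, -0.0189, -0.0393]], [[-0.012, 0.002, 0.001], [-0.023, -0.005, 0.005], [-0.038, -0.014, 0.01], [-0.056, -0.026, 0.015], [-0.075, -0.038, 0.021], [-0.093, -0.05, 0.026], [-0.11, -0.063, 0.032]])
```

```bash

python3 -m pendant '{"dp":[[0.0051,-0.0012,-0.0034],[0.0094,-0.0034,-0.0079],[0.0154,-0.0063,-0.0137],[0.0232,-0.0097,-0.0207],[0.0314,-0.013,-0.0273]],"rotation":[[-0.012,0.002,0.001],[-0.023,-0.005,0.005],[-0.038,-0.014,0.01],[-0.056,-0.026,0.015],[-0.075,-0.038,0.021]]}'
python3 - <<'E'
from h import *
o=log();print(rows([.25,.3,.35,.4,.45,.5,.55,.6],o))
c=cap('scene')
cv2.imwrite('pics/l1.png',np.hstack([cv2.resize(c['pixels'][90:220,190:330,::-1],(400,372)),cv2.resize(cap('wrist')['pixels'][:,:,::-1],(400,372))]))
E
```

```text
time: 4.58
tool_pos: [437.6, 69.1, 125.6]
tcp_rot: [-2.725, -0.701, -0.141]
contact_force: [-8.1, 2.4, -2.0]
grip_width: 0.3
finger_force: 3.7
([[0.0093, -0.002, -0.0063], [0.0179, -0.0045, -0.0127], [0.0268, -0.0069, -0.0187], [0.036, -0.0092, -0.0243], [0.0455, -0.0112, -0.0294], [0.0553, -0.013, -0.0341], [0.0652, -0.0147, -0.0384], [0.0754, -0.0161, -0.0421]], [[-0.018, -0.012, 0.005], [-0.036, -0.024, 0.01], [-0.053, -0.037, 0.015], [-0.07, -0.05, 0.02], [-0.087, -0.063, 0.025], [-0.104, -0.076, 0.029], [-0.12, -0.089, 0.034], [-0.136, -0.103, 0.038]])
```

View pics/l1.png

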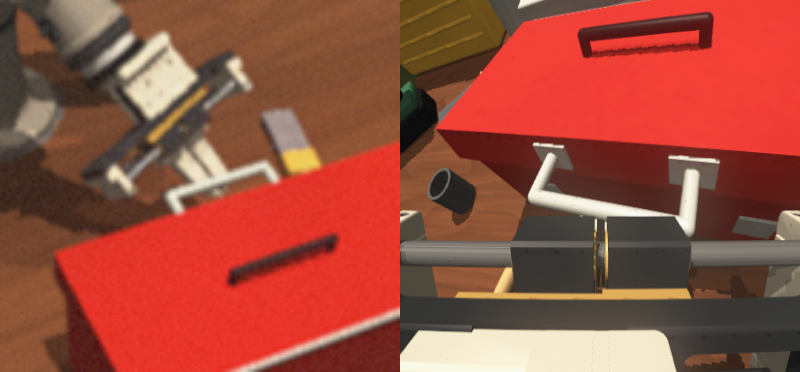

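The lid is up about 0.2 rad, with the fingers under the bar in both views. Continuing.

```bash

python3 -m pendant '{"dp":[[0.0093,-0.002,-0.0063],[0.0179,-0.0045,-0.0127],[0.0268,-0.0069,-0.0187],[0.036,-0.0092,-0.0243],[0.0455,-0.0112,-0.0294],[0.0553,-0.013,-0.0341],[0.0652,-0.0147,-0.0384],[0.0754,-0.0161,-0.0421]],"rotation":[[-0.018,-0.012,0.005],[-0.036,-0.024,0.01],[-0.053,-0.037,0.015],[-0.07,-0.05,0.02],[-0.087,-0.063,0.025],[-0.104,-0.076,0.029],[-0.12,-0.089,0.034],[-0.136,-0.103,0.038]]}'
python3 - <<'E'
from h import *
o=log();print(np.round(o['joint_positions'],2),rows([.65,.7,.75,.8,.85,.9,.95,1.0],o))
E
```

```text
time: 5.68
tool_pos: [466.8, 62.2, 209.7]
tcp_rot: [-2.859, -0.595, -0.143]
contact_force: [-1.1, 1.0, -2.0]
grip_width: 0.4
finger_force: 1.1
[-0.28 -0.    2.22  0.8   0.5   0.72] ([[0.0083, -0.0015, -0.0042], [0.0185, -0.0024, -0.0082], [0.0288, -0.0033, -0.0118], [0.0393, -0.0039, -0.0148], [0.0499, -0.0045, -0.0173], [0.0606, -0.0049, -0.0193], [0.0714, -0.0051, -0.0207], [0.0823, -0.0052, -0.0217]], [[-0.016, -0.018, 0.004], [-0.031, -0.032, 0.008], [-0.046, -0.046, 0.011], [-0.061, -0.061, 0.015], [-0.075, -0.076, 0.018], [-0.089, -0.091, 0.021], [-0.102, -0.106, 0.024], [-0.115, -0.122, 0.027]])
```

```bash

python3 -m pendant '{"dp":[[0.0083,-0.0015,-0.0042],[0.0185,-0.0024,-0.0082],[0.0288,-0.0033,-0.0118],[0.0393,-0.0039,-0.0148],[0.0499,-0.0045,-0.0173],[0.0606,-0.0049,-0.0193],[0.0714,-0.0051,-0.0207],[0.0823,-0.0052,-0.0217]],"rotation":[[-0.016,-0.018,0.004],[-0.031,-0.032,0.008],[-0.046,-0.046,0.011],[-0.061,-0.061,0.015],[-0.075,-0.076,0.018],[-0.089,-0.091,0.021],[-0.102,-0.106,0.024],[-0.115,-0.122,0.027]]}'
python3 - <<'E'
from h import *
o=log();print(rows([1.03,1.06,1.09,1.12],o))
E
```

```text
time: 6.68
tool_pos: [522.0, 52.8, 274.5]
tcp_rot: [-2.975, -0.47, -0.142]
contact_force: [-1.9, 2.2, -1.0]
grip_width: 0.3
finger_force: 0.8
([[0.0061, -0.0004, -0.001], [0.0126, -0.0005, -0.0019], [0.0191, -0.0005, -0.0026], [0.0256, -0.0005, -0.0032]], [[-0.007, -0.009, 0.001], [-0.015, -0.019, 0.002], [-0.022, -0.028, 0.004], [-0.029, -0.038, 0.005]])
```

```bash

python3 -m pendant '{"dp":[[0.0061,-0.0004,-0.001],[0.0126,-0.0005,-0.0019],[0.0191,-0.0005,-0.0026],[0.0191,-0.0005,-0.0026]],"rotation":[[-0.007,-0.009,0.001],[-0.015,-0.019,0.002],[-0.022,-0.028,0.004],[-0.022,-0.028,0.004]]}'
python3 - <<'E'
from h import *
o=log();print('n',R.from_euler('xyz',o['tcp_rot']).as_matrix()[:,0]);print(rows([1.1,1.115,1.13,1.145,1.16],o))
p,Rm,n=tcp(1.1,*sched(1.1));
a=[tcp(t,*sched(t)) for t in np.arange(1.1,1.62,.1)]
for i in range(5): print(a[i][1].inv().apply(a[i+1][0]-a[i][0]).round(2),(a[i][1].inv()*a[i+1][1]).as_rotvec().round(3))
E
```

```text
time: 7.18
tool_pos: [539.0, 50.7, 286.1]
tcp_rot: [-2.997, -0.445, -0.141]
contact_force: [-1.5, -0.6, -0.1]
grip_width: 0.6
finger_force: 0.6
n [ 0.89371783 -0.12723246  0.43020965]
([[0.0007, 0.0002, -0.0003], [0.0039, 0.0002, -0.0007], [0.0072, 0.0002, -0.0009], [0.0104, 0.0002, -0.0012], [0.0137, 0.0002, -0.0014]], [[-0.003, -0.006, 0.001], [-0.007, -0.011, 0.002], [-0.01, -0.016, 0.002], [-0.014, -0.021, 0.003], [-0.017, -0.026, 0.004]])
[21.66  0.11 -1.5 ] [-0.023 -0.032  0.004]
[21.67  0.29 -0.04] [-0.021 -0.033  0.004]
[22.05  0.19  1.94] [0. 0. 0.]
[21.74  0.4   4.12] [0. 0. 0.]
[21.22  0.61  6.26] [0. 0. 0.]
```

```bash
cat > chk.py <<'E'
import sys
from h import *
o=get_obs();n=R.from_euler('xyz',o['tcp_rot']).as_matrix()[:,0];p=-float(n@o['contact_force'])
# model lid angle from tool_pos
t=np.arange(.9,1.7,.002);th=t[np.argmin([abs((bar(a)-15*n-o['tool_pos'])@n) for a in t])]
print('push %.1f th~%.3f t%.1f'%(p,th,o['time']),flush=True)
sys.exit(1 if p>float(sys.argv[1]) else 0)
E
python3 -m pendant '{"dp":[[0.0015,0,0],[0.003,0,0]],"rotation":[[0,0,0],[-0.003,-0.005,0]]}'>/dev/null && python3 chk.py 4.5 &&
python3 -m pendant '{"dp":[[0.0015,0,0],[0.003,0,0]],"rotation":[[0,0,0],[-0.003,-0.005,0]]}'>/dev/null && python3 chk.py 4.5 &&
python3 -m pendant '{"dp":[[0.0015,0,0],[0.003,0,0]],"rotation":[[0,0,0],[-0.003,-0.005,0]]}'>/dev/null && python3 chk.py 4.5 &&
python3 -m pendant '{"dp":[[0.0015,0,0],[0.003,0,0]],"rotation":[[0,0,0],[-0.003,-0.005,0]]}'>/dev/null && python3 chk.py 4.5 &&
python3 -m pendant '{"dp":[[0.0015,0,0],[0.003,0,0]],"rotation":[[0,0,0],[-0.003,-0.005,0]]}'>/dev/null && python3 chk.py 4.5 &&
python3 -m pendant '{"dp":[[0.0015,0,0],[0.003,0,0]],"rotation":[[0,0,0],[-0.003,-0.005,0]]}'>/dev/null && python3 chk.py 4.5
```

```text
push 1.7 th~1.106 t7.4
push 1.8 th~1.122 t7.7
push 1.3 th~1.136 t7.9
push 1.6 th~1.150 t8.2
push 1.8 th~1.164 t8.4
push 1.6 th~1.178 t8.7
```

```bash

python3 -m pendant '{"dp":[[0.0015,0,0],[0.003,0,0]],"rotation":[[0,0,0],[-0.003,-0.005,0]]}'>/dev/null && python3 chk.py 4 &&
python3 -m pendant '{"dp":[[0.0015,0,0],[0.003,0,0]],"rotation":[[0,0,0],[-0.003,-0.005,0]]}'>/dev/null && python3 chk.py 4 &&
python3 -m pendant '{"dp":[[0.0015,0,0],[0.003,0,0]],"rotation":[[0,0,0],[-0.003,-0.005,0]]}'>/dev/null && python3 chk.py 4 &&
python3 -m pendant '{"dp":[[0.0015,0,0],[0.003,0,0]],"rotation":[[0,0,0],[-0.003,-0.005,0]]}'>/dev/null && python3 chk.py 4 &&
python3 -m pendant '{"dp":[[0.0015,0,0],[0.003,0,0]],"rotation":[[0,0,0],[-0.003,-0.005,0]]}'>/dev/null && python3 chk.py 4 &&
python3 -m pendant '{"dp":[[0.0015,0,0],[0.003,0,0]],"rotation":[[0,0,0],[-0.003,-0.005,0]]}'>/dev/null && python3 chk.py 4 &&
python3 -m pendant '{"dp":[[0.0015,0,0],[0.003,0,0]],"rotation":[[0,0,0],[-0.003,-0.005,0]]}'>/dev/null && python3 chk.py 4 &&
python3 -m pendant '{"dp":[[0.0015,0,0],[0.003,0,0]],"rotation":[[0,0,0],[-0.003,-0.005,0]]}'>/dev/null && python3 chk.py 4
```

```text
push 0.5 th~1.192 t8.9
push 1.5 th~1.206 t9.2
push 1.5 th~1.220 t9.4
push 0.6 th~1.234 t9.7
push 1.8 th~1.248 t9.9
push 1.0 th~1.262 t10.2
push 1.1 th~1.276 t10.4
push 0.9 th~1.290 t10.7
```

```bash

python3 -m pendant '{"dp":[[0.0015,0,0.0001],[0.003,0,0.0002]],"rotation":[[0,0,0],[0,0,0]]}'>/dev/null && python3 chk.py 4 &&
python3 -m pendant '{"dp":[[0.0015,0,0.0001],[0.003,0,0.0002]],"rotation":[[0,0,0],[0,0,0]]}'>/dev/null && python3 chk.py 4 &&
python3 -m pendant '{"dp":[[0.0015,0,0.0001],[0.003,0,0.0003]],"rotation":[[0,0,0],[0,0,0]]}'>/dev/null && python3 chk.py 4 &&
python3 -m pendant '{"dp":[[0.0015,0,0.0001],[0.003,0,0.0003]],"rotation":[[0,0,0],[0,0,0]]}'>/dev/null && python3 chk.py 4 &&
python3 -m pendant '{"dp":[[0.0015,0,0.0002],[0.003,0,0.0004]],"rotation":[[0,0,0],[0,0,0]]}'>/dev/null && python3 chk.py 4 &&
python3 -m pendant '{"dp":[[0.0015,0,0.0002],[0.003,0,0.0004]],"rotation":[[0,0,0],[0,0,0]]}'>/dev/null && python3 chk.py 4 &&
python3 -m pendant '{"dp":[[0.0015,0,0.0002],[0.003,0,0.0004]],"rotation":[[0,0,0],[0,0,0]]}'>/dev/null && python3 chk.py 4
python3 - <<'E'
from h import *
cv2.imwrite('pics/l2.png',np.hstack([cv2.resize(cap('scene')['pixels'][40:240,190:400,::-1],(400,381)),cv2.resize(cap('wrist')['pixels'][:,:,::-1],(400,381))]))
E
```

```text
push 0.8 th~1.304 t10.9
push 1.0 th~1.316 t11.2
push 0.9 th~1.330 t11.4
push 1.6 th~1.344 t11.7
push 0.6 th~1.358 t11.9
push 0.4 th~1.370 t12.2
push 0.9 th~1.384 t12.4
```

View pics/l2.png

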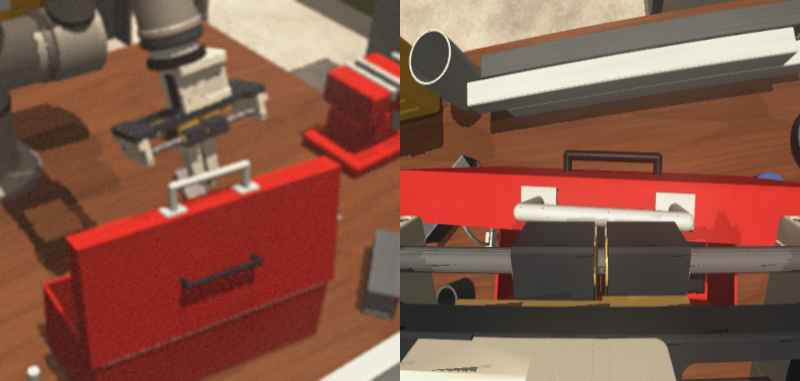

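The lid is nearly upright, the fingers bear on the bar (wrist view (600,215)), and there's no snap yet. Continuing in 3 mm steps.

```bash

python3 -m pendant '{"dp":[[0.0015,0,0.0002],[0.003,0,0.0005]],"rotation":[[0,0,0],[0,0,0]]}'>/dev/null && python3 chk.py 3 &&
python3 -m pendant '{"dp":[[0.0015,0,0.0002],[0.003,0,0.0005]],"rotation":[[0,0,0],[0,0,0]]}'>/dev/null && python3 chk.py 3 &&
python3 -m pendant '{"dp":[[0.0015,0,0.0002],[0.003,0,0.0005]],"rotation":[[0,0,0],[0,0,0]]}'>/dev/null && python3 chk.py 3 &&
python3 -m pendant '{"dp":[[0.0015,0,0.0003],[0.003,0,0.0006]],"rotation":[[0,0,0],[0,0,0]]}'>/dev/null && python3 chk.py 3 &&
python3 -m pendant '{"dp":[[0.0015,0,0.0003],[0.003,0,0.0006]],"rotation":[[0,0,0],[0,0,0]]}'>/dev/null && python3 chk.py 3 &&
python3 -m pendant '{"dp":[[0.0015,0,0.0003],[0.003,0,0.0006]],"rotation":[[0,0,0],[0,0,0]]}'>/dev/null && python3 chk.py 3 &&
python3 -m pendant '{"dp":[[0.0015,0,0.0003],[0.003,0,0.0007]],"rotation":[[0,0,0],[0,0,0]]}'>/dev/null && python3 chk.py 3 &&
python3 -m pendant '{"dp":[[0.0015,0,0.0003],[0.003,0,0.0007]],"rotation":[[0,0,0],[0,0,0]]}'>/dev/null && python3 chk.py 3
```

```text
push 1.2 th~1.398 t12.8
push 1.3 th~1.412 t13.0
push 0.3 th~1.426 t13.3
push 0.2 th~1.440 t13.5
push 0.5 th~1.454 t13.8
push -0.0 th~1.466 t14.0
push 1.1 th~1.480 t14.3
push 0.4 th~1.494 t14.5
```

```bash

python3 -m pendant '{"dp":[[0.0015,0,0.0003],[0.003,0,0.0007]],"rotation":[[0,0,0],[0,0,0]]}'|grep finger && python3 chk.py 3 &&
python3 -m pendant '{"dp":[[0.0015,0,0.0003],[0.003,0,0.0007]],"rotation":[[0,0,0],[0,0,0]]}'|grep finger && python3 chk.py 3 &&
python3 -m pendant '{"dp":[[0.0015,0,0.0004],[0.003,0,0.0008]],"rotation":[[0,0,0],[0,0,0]]}'|grep finger && python3 chk.py 3 &&
python3 -m pendant '{"dp":[[0.0015,0,0.0004],[0.003,0,0.0008]],"rotation":[[0,0,0],[0,0,0]]}'|grep finger && python3 chk.py 3 &&
python3 -m pendant '{"dp":[[0.0015,0,0.0004],[0.003,0,0.0008]],"rotation":[[0,0,0],[0,0,0]]}'|grep finger && python3 chk.py 3 &&
python3 -m pendant '{"dp":[[0.0015,0,0.0004],[0.003,0,0.0008]],"rotation":[[0,0,0],[0,0,0]]}'|grep finger && python3 chk.py 3
```

```text
finger_force: 0.4
push 0.8 th~1.508 t14.8
finger_force: 2.8
push 4.4 th~1.520 t15.0
```

The catch has engaged at about 1.515. From here I take 2 mm steps and stop if the push fades or goes above 10 N.

```bash
sed -i 's/^sys.exit.*/sys.exit(1 if p>float(sys.argv[1]) or (len(sys.argv)>2 and p<float(sys.argv[2])) else 0)/' chk.py
python3 -m pendant '{"dp":[[0.001,0,0.0003],[0.002,0,0.0005]],"rotation":[[0,0,0],[0,0,0]]}'|grep finger && python3 chk.py 10 2.5 &&
python3 -m pendant '{"dp":[[0.001,0,0.0003],[0.002,0,0.0005]],"rotation":[[0,0,0],[0,0,0]]}'|grep finger && python3 chk.py 10 2.5 &&
python3 -m pendant '{"dp":[[0.001,0,0.0003],[0.002,0,0.0005]],"rotation":[[0,0,0],[0,0,0]]}'|grep finger && python3 chk.py 10 2.5 &&
python3 -m pendant '{"dp":[[0.001,0,0.0003],[0.002,0,0.0006]],"rotation":[[0,0,0],[0,0,0]]}'|grep finger && python3 chk.py 10 2.5 &&
python3 -m pendant '{"dp":[[0.001,0,0.0003],[0.002,0,0.0006]],"rotation":[[0,0,0],[0,0,0]]}'|grep finger && python3 chk.py 10 2.5
```

```text
finger_force: 4.0
push 7.6 th~1.526 t15.3
finger_force: 3.6
push 7.4 th~1.534 t15.5
finger_force: 2.1
push 4.1 th~1.546 t15.8
finger_force: 0.9
push 1.6 th~1.560 t16.0
```

```bash

python3 -m pendant '{"dp":[[0.0005,0,0.0002],[0.001,0,0.0003]],"rotation":[[0,0,0],[0,0,0]]}'|grep finger && python3 chk.py 3 0.4 &&
python3 -m pendant '{"dp":[[0.0005,0,0.0002],[0.001,0,0.0003]],"rotation":[[0,0,0],[0,0,0]]}'|grep finger && python3 chk.py 3 0.4
python3 - <<'E'
from h import *
c=cap('wrist');save(c,'w1');cv2.imwrite('pics/l3.png',cv2.resize(c['pixels'][150:320,100:420,::-1],None,fx=2,fy=2))
E
```

```text
finger_force: 0.6
push 1.2 th~1.566 t16.3
finger_force: 0.4
push -0.4 th~1.572 t16.5
```

View pics/l3.png

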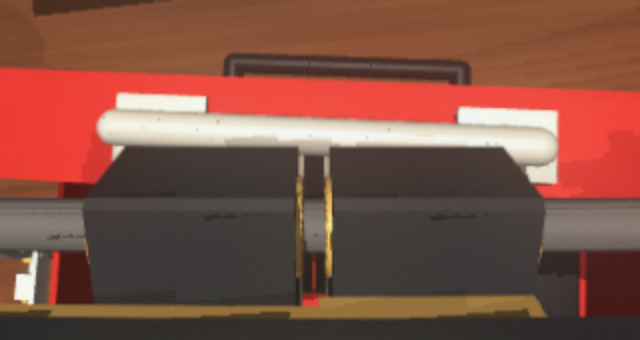

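The push is almost zero and the bar is still at the fingers, so the balance point is close. Two or three more 1 mm steps, stopping when the finger force reads zero.

```bash

python3 -m pendant '{"dp":[[0.0005,0,0.0002],[0.001,0,0.0003],[0.001,0,0.0003]],"rotation":[[0,0,0],[0,0,0],[0,0,0]]}'|grep finger | tee f.txt; python3 chk.py 3 ; grep -q 'force: 0.0' f.txt ||
python3 -m pendant '{"dp":[[0.0005,0,0.0002],[0.001,0,0.0003],[0.001,0,0.0003]],"rotation":[[0,0,0],[0,0,0],[0,0,0]]}'|grep finger | tee f.txt; python3 chk.py 3
python3 - <<'E'
from h import *
def edge(c):
    im=c['pixels'].astype(int); col=[]
    for u in range(180,220,4):
        s=im[190:230,u]; w=(s.min(1)>150)&(s.max(1)-s.min(1)<60); i=np.where(w)[0]; col.append(190+i.mean() if len(i) else np.nan)
    return np.nanmean(col)
print(edge(load('w1')),edge(cap('wrist')))
E
```

```text
finger_force: 0.0
push -0.2 th~1.574 t16.9
push -0.2 th~1.574 t16.9
211.45 210.2
```

```bash

python3 -m pendant '{"dp":[[0,0,0],[0,0,0],[0,0,0]],"rotation":[[0,0,0],[0,0,0],[0,0,0]]}'|grep finger
python3 - <<'E'
from h import *
def edge(c):
    im=c['pixels'].astype(int); col=[]
    for u in range(180,220,4):
        s=im[180:230,u]; w=(s.min(1)>150)&(s.max(1)-s.min(1)<60); i=np.where(w)[0]; col.append(180+i.mean() if len(i) else np.nan)
    return np.nanmean(col)
c=cap('wrist');print(edge(load('w1')),edge(c));cv2.imwrite('pics/l4.png',cv2.resize(c['pixels'][150:320,100:420,::-1],None,fx=2,fy=2))
E
```

```text
finger_force: 0.0
211.45 209.85
```

View pics/l4.png

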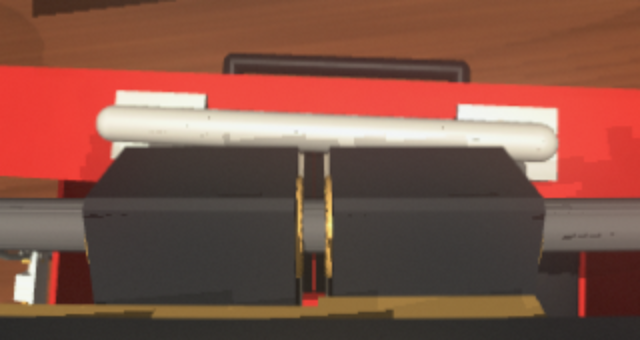

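The gap opened by about 2 mm and the finger force is 0. To test it safely I back off 4 mm and see whether the bar stays put or follows (it would move up about 7 px relative to the fingers if it is held).

```bash

python3 -m pendant '{"dp":[[-0.002,0,0],[-0.004,0,0],[-0.004,0,0],[-0.004,0,0],[-0.004,0,0]],"rotation":[[0,0,0],[0,0,0],[0,0,0],[0,0,0],[0,0,0]]}'|grep finger
cat >> h.py <<'E'
def edge(c):
    im=c['pixels'].astype(int); col=[]
    for u in range(180,220,4):
        s=im[170:230,u]; w=(s.min(1)>150)&(s.max(1)-s.min(1)<60); i=np.where(w)[0]; col.append(170+i.mean() if len(i) else np.nan)
    return np.nanmean(col)
E
python3 -c "
from h import *
print(edge(cap('wrist')))"
python3 -m pendant '{"dp":[[0,0,0],[0,0,0],[0,0,0]],"rotation":[[0,0,0],[0,0,0],[0,0,0]]}'|grep -E 'finger|contact'
python3 -c "
from h import *
print(edge(cap('wrist')));python3=0
import subprocess
"; python3 chk.py 3
```

```text
finger_force: 0.0
203.3
contact_force: [-0.1, -0.1, 0.9]
finger_force: 0.0
203.25
push -0.2 th~1.556 t18.5
```

The bar stayed put and still while the fingers backed off, so the stay is holding the lid. Now I retreat and go above the hole saw.

```bash

python3 - <<'E'
from h import *
o=get_obs();print(o['tool_pos']);RD=R.from_euler('xyz',[np.pi,0,YAW])
p=np.array(o['tool_pos']);print(rel(p+[-50,7,20],None,o));print(rel(p+[-140,0,80],RD,o));print(rel([500,-250,300],RD,o));print(rel([490,-396,250],RD,o))
q=o['joint_positions']
for P in(p+[-140,0,80],[500,-250,300],[490,-396,250],[527,-396,58],bar(0)+UX*90-UY*0):
    q,c=IK(np.array(P),RD,q);print(np.round(q,2),round(c,4))
E
```

```text
[634.34796784  38.93257522 313.47855471]
([-0.0397, -0.004, -0.0369], None)
([-0.0999, 0.006, -0.1265], [-0.1, -0.374, 0.028])
([-0.0934, 0.3004, -0.0522], [-0.1, -0.374, 0.028])
([-0.1031, 0.4507, -0.0169], [-0.1, -0.374, 0.028])
[-0.08  0.21  1.25  0.    1.68  1.64] 0.0
[-0.6   0.36  1.29 -0.    1.49  1.11] 0.0
[-0.8   0.53  1.17  0.    1.45  0.91] 0.0
[-0.76  0.74  1.32 -0.    1.08  0.95] 0.0
[-0.05  0.49  1.68  0.    0.98  1.66] 0.0
```

```bash

python3 -m pendant '{"dp":[[-0.02,-0.002,-0.018],[-0.04,-0.004,-0.037],[-0.07,0.001,-0.08],[-0.1,0.006,-0.127],[-0.098,0.055,-0.114],[-0.097,0.115,-0.1],[-0.095,0.175,-0.085],[-0.094,0.235,-0.07]],"rotation":[[0,0,0],[0,0,0],[-0.02,-0.1,0.005],[-0.04,-0.2,0.01],[-0.07,-0.3,0.02],[-0.1,-0.374,0.028],[-0.1,-0.374,0.028],[-0.1,-0.374,0.028]]}' 0.06
python3 - <<'E'
from h import *
print(rel([490,-396,250],R.from_euler('xyz',[np.pi,0,YAW])))
E
```

```text
time: 19.52
tool_pos: [499.2, -187.8, 321.6]
tcp_rot: [3.141, -0.0, -0.141]
contact_force: [2.2, -0.8, -0.5]
grip_width: 60.0
finger_force: 0.0
([0.0202, 0.2074, 0.0717], [0.0, -0.0, 0.0])
```

```bash

python3 -m pendant '{"dp":[[0.005,0.055,0.02],[0.01,0.11,0.04],[0.015,0.165,0.06],[0.02,0.207,0.072],[0.02,0.207,0.072]],"rotation":[[0,0,0],[0,0,0],[0,0,0],[0,0,0],[0,0,0]]}'
python3 - <<'E'
from h import *
c=cap('wrist');save(c,'w2');t=cap('top')
im=c['pixels'];hsv=cv2.cvtColor(im,cv2.COLOR_RGB2HSV)
b=cv2.inRange(hsv,(100,110,40),(125,255,255))
for k in cv2.findContours(b,0,2)[0]:
    if cv2.contourArea(k)>150:
        (u,v),r=cv2.minEnclosingCircle(k);a=plane(c,[[u-r,v],[u+r,v],[u,v]],47);print(round(u),round(v),np.linalg.norm(a[0]-a[1]).round(1),a[2].round(1))
print(proj(c,[[527,-396,0],[527,-396,47],[527,-396,94]]).round(0))
cv2.imwrite('pics/saw.png',np.hstack([cv2.resize(im[:,:,::-1],(440,330)),cv2.resize(t['pixels'][60:240,130:370,::-1],(360,270)).copy() if 0 else cv2.resize(t['pixels'][60:240,130:370,::-1],(360,330))]))
E
```

```text
time: 20.15
tool_pos: [488.3, -396.3, 248.0]
tcp_rot: [-3.141, 0.003, -0.146]
contact_force: [0.8, 0.4, 0.2]
grip_width: 59.9
finger_force: 0.0
168 146 33.6 [ 528.  -293.2   47. ]
251 132 49.5 [ 529.6 -395.9   47. ]
104 86 89.8 [ 608.2 -233.9   47. ]
[[252. 130.]
 [251. 134.]
 [250. 138.]]
```

View pics/saw.png

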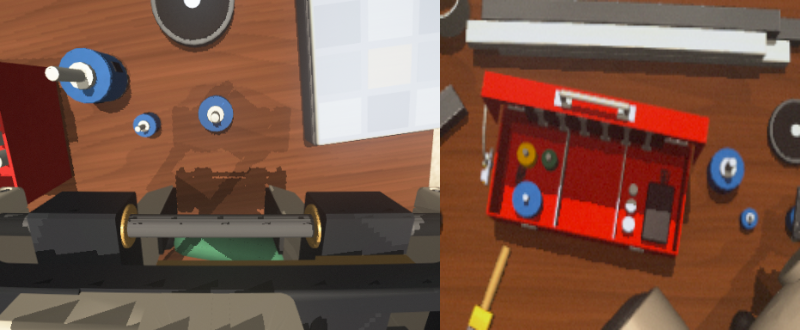

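The wrist view shows the 50 mm saw at (251,132), which ray-casts to (529.6, −395.9); the other two blue saws are 34 and 70 mm. The top view shows the lid open and the empty middle bay. Next I check the bay position against the divider pixels and compute the descent.

```bash
python3 - <<'E'
from h import *
t=load('top');O=HG-90*UX-115*Z
P=[O+x*UX+y*UY+45*Z for y in(61,-61) for x in(84,-84)]
uv=proj(t,P);print([( round(440+(u-130)*1.5),round((v-60)*330/180)) for u,v in uv])
# measured divider end pixels (crop)
m=np.array([(568,132),(556,214),(628,150),(613,228)],float);px=np.c_[130+(m[:,0]-440)/1.5,60+m[:,1]*180/330]
W=plane(t,px,45);print(W.round(0),W.mean(0).round(1),O.round(1))
print(rel([529.6,-396,110],R.from_euler('xyz',[np.pi,0,YAW])),rel([529.6,-396,60]))
E
```

```text
[(568, 130), (554, 228), (627, 142), (613, 240)]
[[658.  93.  45.]
 [518. 113.  45.]
 [631. -31.  45.]
 [498.  -4.  45.]] [576.1  42.6  45. ] [569.3  44.1   0. ]
([0.0401, -0.0033, 0.1401], [-0.0, 0.0, -0.001]) ([0.0401, -0.0033, 0.1901], None)
```

The dividers match the predicted columns, so the bay centre is at about (569, 44). Descending.

```bash

python3 -m pendant '{"dp":[[0.025,-0.002,0.03],[0.04,-0.003,0.08],[0.04,-0.003,0.12],[0.04,-0.003,0.14],[0.04,-0.003,0.155],[0.04,-0.003,0.17],[0.04,-0.003,0.18],[0.04,-0.003,0.19]],"rotation":[[0,0,0],[0,0,0],[0,0,0],[0,0,0],[0,0,0],[0,0,0],[0,0,0],[0,0,0]]}'
python3 - <<'E'
from h import *
o=get_obs();c=cap('wrist');im=c['pixels']
print(rel([529.6,-396,60],R.from_euler('xyz',[np.pi,0,YAW])))
cv2.imwrite('pics/g.png',im[:,:,::-1])
E
```

```text
time: 21.25
tool_pos: [529.9, -396.7, 60.4]
tcp_rot: [3.141, -0.001, -0.142]
contact_force: [-0.2, 0.3, -0.8]
grip_width: 60.2
finger_force: 0.0
([0.0004, -0.0002, -0.0013], [-0.001, 0.001, -0.0])
```

View pics/g.png

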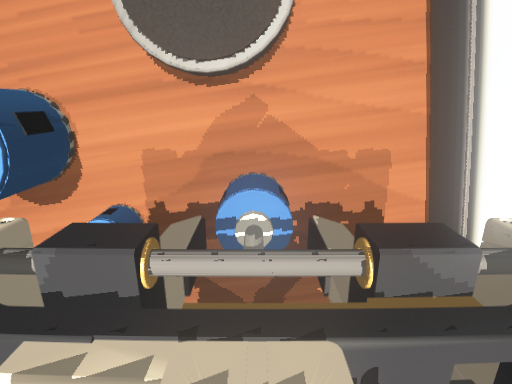

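The shank is centred between the fingers at (255,235). That was the tenth picture, so from here I rely on numbers only. Closing.

```bash

python3 -m pendant '{"dp":[[0,0,0],[0,0,0],[0,0,0],[0,0,0],[0,0,0],[0,0,0]],"rotation":[[0,0,0],[0,0,0],[0,0,0],[0,0,0],[0,0,0],[0,0,0]]}' 0
python3 -m pendant '{"dp":[[0,0,-0.01],[0,0,-0.03],[0,0,-0.06],[0,0,-0.1],[0,0,-0.15],[0,0,-0.19],[0,0,-0.2],[0,0,-0.2]],"rotation":[[0,0,0],[0,0,0],[0,0,0],[0,0,0],[0,0,0],[0,0,0],[0,0,0],[0,0,0]]}'
python3 - <<'E'
from h import *
O=HG-90*UX-115*Z;T=O-38*UX
print(T.round(1),rel([480,-150,260]),rel([T[0],T[1],250],R.from_euler('xyz',[np.pi,0,YAW])))
E
```

```text
time: 22.05
tool_pos: [529.5, -396.4, 60.2]
tcp_rot: [3.141, 0.0, -0.142]
contact_force: [-0.2, -0.3, -2.1]
grip_width: 10.3
finger_force: 30.0
time: 23.05
tool_pos: [529.4, -396.3, 259.9]
tcp_rot: [3.141, 0.0, -0.142]
contact_force: [-0.2, -0.1, -2.9]
grip_width: 10.1
finger_force: 30.0
[531.7  49.5   0. ] ([-0.0838, -0.2368, -0.0002], None) ([-0.0608, -0.4416, 0.0098], [0.0, 0.0, -0.0])
```

```bash

python3 -m pendant '{"dp":[[-0.01,-0.025,0],[-0.025,-0.065,0],[-0.04,-0.11,0],[-0.055,-0.16,0],[-0.065,-0.21,0],[-0.07,-0.26,0],[-0.068,-0.305,0],[-0.065,-0.345,0]],"rotation":[[0,0,0],[0,0,0],[0,0,0],[0,0,0],[0,0,0],[0,0,0],[0,0,0],[0,0,0]]}'
python3 - <<'E'
from h import *
T=HG-128*UX
print(rel([T[0],T[1],230],R.from_euler('xyz',[np.pi,0,YAW])))
E
```

```text
time: 24.05
tool_pos: [513.0, -43.8, 258.0]
tcp_rot: [-3.142, 0.004, -0.141]
contact_force: [0.3, 1.0, -1.8]
grip_width: 10.3
finger_force: 30.0
([0.0055, -0.095, 0.028], [-0.0, 0.004, 0.0])
```

```bash

python3 -m pendant '{"dp":[[0.001,-0.035,0],[0.003,-0.065,0.01],[0.005,-0.085,0.02],[0.0055,-0.095,0.028],[0.0055,-0.095,0.028],[0.0055,-0.095,0.028]],"rotation":[[0,0,0],[0,0,0],[0,0,0],[0,0,0],[0,0,0],[0,0,0]]}'
python3 - <<'E'
from h import *
T=HG-128*UX
c=cap('wrist');t=cap('top')
# check lateral: blue cup in bay vs divider columns in wrist image, red rows
O=HG-90*UX-115*Z
print(rel([T[0],T[1],66],R.from_euler('xyz',[np.pi,0,YAW])))
hsv=cv2.cvtColor(t['pixels'],cv2.COLOR_RGB2HSV);g=cv2.inRange(hsv,(0,0,150),(180,70,255))
print('bar top px now',[p for p in proj(t,[bar(1.55),bar(1.6)]).round(1).tolist()])
k=g[100:125,195:260];ys,xs=np.nonzero(k);print('white px',xs.mean()+195,ys.mean()+100,len(xs))
E
```

```text
time: 24.8
tool_pos: [532.8, 46.8, 232.0]
tcp_rot: [3.141, 0.0, -0.143]
contact_force: [0.2, -1.1, -2.7]
grip_width: 10.0
finger_force: 30.0
([-0.0018, -0.0026, 0.1665], [0.0, -0.001, -0.001])
bar top px now [[232.5, 117.3], [233.3, 113.0]]
white px 231.35377358490567 115.07075471698113 212
```

The lid bar is seen at row 115, about 1.57 rad, still held. Saw contact is expected at TCP z ≈ 64. Descending to 80 first.

```bash

python3 -m pendant '{"dp":[[-0.002,-0.003,0.02],[-0.002,-0.003,0.05],[-0.002,-0.003,0.08],[-0.002,-0.003,0.11],[-0.002,-0.003,0.13],[-0.002,-0.003,0.145],[-0.002,-0.003,0.152],[-0.002,-0.003,0.152]],"rotation":[[0,0,0],[0,0,0],[0,0,0],[0,0,0],[0,0,0],[0,0,0],[0,0,0],[0,0,0]]}'
python3 -m pendant '{"dp":[[0,0,0.003],[0,0,0.006],[0,0,0.009],[0,0,0.012],[0,0,0.013],[0,0,0.014],[0,0,0.014]],"rotation":[[0,0,0],[0,0,0],[0,0,0],[0,0,0],[0,0,0],[0,0,0],[0,0,0]]}'
```

```text
time: 25.9
tool_pos: [531.5, 50.6, 80.3]
tcp_rot: [3.141, -0.0, -0.142]
contact_force: [0.8, -0.9, -2.3]
grip_width: 10.2
finger_force: 30.0
time: 26.78
tool_pos: [531.3, 50.7, 66.2]
tcp_rot: [3.141, 0.0, -0.142]
contact_force: [-0.5, 0.1, -2.6]
grip_width: 10.6
finger_force: 30.0
```

```bash

for i in 1; do
python3 -m pendant '{"dp":[[0,0,0.0005],[0,0,0.001],[0,0,0.001]],"rotation":[[0,0,0],[0,0,0],[0,0,0]]}' | grep -E 'tool_pos|contact'
python3 -m pendant '{"dp":[[0,0,0.0004],[0,0,0.0008],[0,0,0.0008]],"rotation":[[0,0,0],[0,0,0],[0,0,0]]}' | grep -E 'tool_pos|contact'
python3 -m pendant '{"dp":[[0,0,0.0004],[0,0,0.0008],[0,0,0.0008]],"rotation":[[0,0,0],[0,0,0],[0,0,0]]}' | grep -E 'tool_pos|contact'
done
```

```text
tool_pos: [531.3, 50.7, 65.2]
contact_force: [-0.4, -0.2, -1.8]
tool_pos: [531.3, 50.8, 64.3]
contact_force: [0.3, -0.3, -2.5]
tool_pos: [531.5, 50.8, 64.0]
contact_force: [-1.8, 0.7, 3.9]
```

The floor is reached at TCP z = 64.0, as predicted. I release with a small opening, then retreat straight up and back.

```bash

python3 -m pendant '{"dp":[[0,0,0],[0,0,0],[0,0,0],[0,0,0]],"rotation":[[0,0,0],[0,0,0],[0,0,0],[0,0,0]]}' 0.035
python3 -m pendant '{"dp":[[0,0,-0.01],[0,0,-0.03],[0,0,-0.06],[0,0,-0.1],[-0.02,0,-0.14],[-0.05,0,-0.17],[-0.09,0.03,-0.19],[-0.1,0.08,-0.2]],"rotation":[[0,0,0],[0,0,0],[0,0,0],[0,0,0],[0,0,0],[0,0,0],[0,0,0],[0,0,0]]}'
python3 -m pendant '{"dp":[[0,0.05,0],[0,0.1,0],[0,0.15,0],[0,0.2,0],[0,0.25,0],[0,0.25,0],[0,0.25,0]],"rotation":[[0,0,0],[0,0,0],[0,0,0],[0,0,0],[0,0,0],[0,0,0],[0,0,0]]}'
python3 - <<'E'
from h import *
O=HG-90*UX-111*Z
r=[]
for n in('top','scene'):
    c=cap(n);hsv=cv2.cvtColor(c['pixels'],cv2.COLOR_RGB2HSV);b=cv2.inRange(hsv,(100,110,40),(125,255,255))
    print(n,'expect',proj(c,[O-38*UX+25*Z,O-38*UX+47*Z]).round(0).tolist())
    for k in cv2.findContours(b,0,2)[0]:
        if 40<cv2.contourArea(k)<1500:
            (u,v),q=cv2.minEnclosingCircle(k);a=plane(c,[[u-q,v],[u+q,v],[u,v]],51);w=a[2]-O
            print(round(u),round(v),'d',np.linalg.norm(a[0]-a[1]).round(0),'bay xy',round(w@UX),round(w@UY))
    if n=='top':
        g=cv2.inRange(hsv,(0,0,150),(180,70,255))[100:125,195:260];ys,xs=np.nonzero(g);print('bar',xs.mean()+195,ys.mean()+100)
E
```

```text
time: 28.4
tool_pos: [531.3, 50.7, 63.5]
tcp_rot: [3.141, 0.0, -0.142]
contact_force: [0.1, 0.2, 0.4]
grip_width: 34.9
finger_force: 0.0
time: 29.4
tool_pos: [419.6, -13.7, 265.7]
tcp_rot: [3.141, -0.003, -0.138]
contact_force: [1.6, -0.8, -0.1]
grip_width: 35.0
finger_force: 0.0
time: 30.28
tool_pos: [385.6, -261.2, 264.0]
tcp_rot: [-3.141, -0.0, -0.142]
contact_force: [-0.1, 0.8, -0.2]
grip_width: 34.9
finger_force: 0.0
top expect [[228.0, 173.0], [228.0, 173.0]]
335 179 d 34.0 bay xy 0 -328
228 174 d 48.0 bay xy -41 1
187 168 d 60.0 bay xy -46 125
321 152 d 70.0 bay xy 75 -270
bar 231.41552511415526 115.11872146118722
scene expect [[280.0, 201.0], [280.0, 196.0]]
125 383 d 108.0 bay xy 306 -558
178 250 d 32.0 bay xy 22 -339
209 253 d 68.0 bay xy 68 -269
502 231 d 62.0 bay xy 361 483
```

The saw stands at bay (−41, 1) mm, seen as a round 48 mm disc from above, so it is upright. The lid bar has not moved and the arm is clear, so I hand in.

```bash
python3 -c "
from plant import workorder
print(workorder.close_job())"
```

```text
the job is handed in; nothing more can be done
None
```

The job is handed in, with no verdict returned: by my last measurements the lid is held open by its stay at about 1.57 rad, the 50 mm hole saw stands upright in the middle bay at about (−41, +1) mm from its centre, and the arm is clear.

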